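# Cover a seedling through the upper half of a split cabinet door

## Task

Put the terracotta cover over the seedling in the growing cabinet, opening only the upper half of its split door: stand the tall flask elsewhere on the desk, clear of that door's swing, draw the upper bolt and swing the upper half open to a right angle or beyond, with the lower half left shut and bolted. Then reach in over the lower half and lower the cover, never dropping it, rim down and flat into the round recess. Leave the door open, the flask upright and never knocked by the cabinet's door, and the mug, tin and wooden figure undisturbed.

Things in the scene. Friction and masses are not known exactly. Their poses are not given: they have to be found in the camera images.
- cabinet: Growing cabinet, fixed: timber frame, clear panels and roof; 300 wide (its y), 240 deep (x), 370 mm high, corner posts 22 mm. Origin: centre of its underside, z up. Its front, plane x = -120 mm, faces its -x; the 256 mm wide opening (y -128 to 128 mm) is closed by two half-doors, 18 mm thick, one above the other, outer faces in the front plane, hinged at y = -128, bolted at y = +128 mm.
- opening (a point): Centre of the upper half's doorway, in the front plane, z = 234 mm; axes as the cabinet's (x points into it). With the upper half open, the doorway is free from y -128 to 128 mm and from z = 115 mm (top of the lower half) to 352 mm (underside of the roof rail; the roof top is at 370 mm).
- recess (a point): Centre of the floor of a round recess, 78 mm across, 8 mm deep, in the shelf: floor z = 90 mm, shelf top z = 98 mm, 64 mm behind the front plane, at y = 0; axes as the cabinet's. A 35 mm seedling grows in it (no obstacle). Behind it three fixed pots 54 mm across stand along the back of the shelf, their fronts 155 mm behind the front plane, plants to z = 220 mm.
- upper_leaf (a joint): Angle of the upper half-door (z 118 to 350 mm), rad: 0 shut, grows as it swings outwards (counter-clockwise from above), stop at 1.75. Hinge friction 0.06 N m: it stays where it is left. Held shut by its bolt.
- upper_leaf_hinge (a point): Point on the vertical hinge line of the upper half (cabinet x = -120, y = -128 mm), at z = 234 mm. Turns with the upper half: its y axis points along the leaf from hinge to free edge (the cabinet's y when shut), its -x axis out of the outer face.
- upper_leaf_edge (a point): Point on the outer face of the upper half at its free edge, 254 mm from the hinge line, z = 234 mm. Axes as for the hinge point.
- upper_bolt (a joint): Travel of the upper half's barrel bolt, m: 0 fully shot into the keeper on the post, 0.034 fully drawn, towards the hinge (along the leaf's -y). It clears the keeper beyond 0.014. Friction 1.5 N; it stays where it is left.
- upper_bolt_grip (a point): Middle of the upper bolt's steel grip, which is also the door's pull: an upright round bar 14 mm in diameter, 44 mm high (z 293 to 337 mm), its axis 47 mm in front of the outer face on a neck at mid height, 211 mm from the hinge line when shot, 177 mm when drawn. It moves with bolt and door; axes as for the hinge point.
- lower_leaf (a joint): Angle of the lower half-door (z 18 to 115 mm), rad, 0 shut. Same hinge line as the upper half. To stay shut.
- lower_bolt (a joint): Travel of the lower half's bolt, m, 0 shot; to stay shot. It equals the upper one, at z = 66 mm; its grip stands out 54 mm from the lower half's face.
- cloche: The cover: a hollow terracotta bell, 66 mm high, open below. Flared rim 70 mm across (lowest 10 mm), straight round body 54 mm across from 22 to 58 mm height, closed top 42 mm across. About 0.20 kg. Origin: centre of the rim plane (underside), z to the closed top. It starts rim down on the desk.
- flask: Tall dark steel drinking flask, 202 mm high: body 66 mm across up to 140 mm, shoulder to a 38 mm neck at 160 mm, black cap 43 mm across from 168 to 202 mm. About 0.38 kg. Origin: centre of its underside, z up. It stands in the swing of the upper half-door.
- mug: White mug, 80 mm across, 88 mm high, handle to its +y (to about 75 mm from its axis). Origin: centre of its underside. Bystander; the upper half-door passes over it.
- tin: Round aluminium tin with lid, 75 mm across, 76 mm high. Origin: centre of its underside. Bystander; the upper half-door passes over it.
- figure: Artist's jointed wooden figure on a round foot 90 mm across; 255 mm high, about 100 mm across the arms. Origin: centre of the foot's underside. Bystander.

How it is judged:
By the outcome, as a careful person would: the job done as asked, in the order asked, and still so for the second after the job is handed in, with the robot touching nothing.
It also fails if it takes over 72 s, if anything falls off the work surface, if the arm or the gripper's body presses on something with over 40 N, if the wrist force passes 120 N, or if a joint passes its speed limit or range.

## Robot

A 7-joint arm with a two-finger parallel gripper is mounted at the origin on the work surface. World frame = base frame: x ahead of the robot, y to its left, z up, the work surface at z = 0. Lengths are in m, angles in rad, forces in N, time in s.
With the tool pointing down it reaches from about 0.425 to 0.925 m from the base axis. Payload 6.8 kg.
Tool frame: the origin (TCP) lies at the very end of the fingers, on their centre line; the grasp point (between the pads) lies 19 mm behind it; z points along the fingers, y is the line along which they close (so a half turn about z gives the same grasp; the last joint's range is limited). The gripper opens to 85 mm and grips with 20 to 120 N. Pads are 22 mm wide; open, the fingers measure 114 mm over their backs; the gripper's body (76 mm by 85 mm) begins 54 mm behind the grasp point. The pads swing forward as they close: fully open they stand 13 mm farther back than shut.
Start: joints at [1.022, 0.477, 0.022, 1.555, -0.011, 1.109, -0.083], TCP at [0.288, -0.61, 0.231] pointing down, gripper open.
Joint ranges: [-2.96, 2.96], [-0.34, 2.1], [-1.41, 1.46], [0.24, 2.44], [-1.37, 4.51], [0.17, 1.92], [-2.96, 2.96]. Speed limits (rad/s): [2.39, 2.39, 3.14, 3.14, 3.14, 3.14, 3.14].

## Interface

Orientations are given as a unit quaternion [w, x, y, z].
In Python, from station import get_obs, read_camera, hand_in gives the robot as it stands.
- The arm moves only by the tool arm_command, never from a script. Its argument "commands" is one flat list of numbers, 7 for each row, row after row: the shift along the tool's x, y, z in m, then the turn, a rotation vector about the tool's x, y, z in degrees, then the opening, from 0 (shut) to 1 (fully open). In form: [tx, ty, tz, rx, ry, rz, fingers, tx, ty, tz, rx, ry, rz, fingers, ...]. A call has 1 to 8 rows; each row is the pose to reach, as a shift and turn from the pose commanded when the call began, along the tool's axes at that moment; what a row does not reach only later rows make up. A row lasts 1/10 s, in which the tool goes at most 50 mm and 8.59 degrees, less where a joint would pass 70% of its speed; a pose out of reach is approached as far as the arm can. A call with a gripper value outside its range is refused whole. The fingers move at their own pace and stop on an object; "force" is the grip in N (left out, the last holds). Time passes only in rows, so rows that repeat a pose let the fingers close. It gives the time, the measured TCP pose, the force, the opening and the grip force at its end, in the units of the state.
- get_obs(): the state, without advancing time (a new reading comes with each control period).
- read_camera(name): name is "side" or "top" or "wrist"; returns a dict with "img" (420x560x3 uint8, red, green, blue), "camera_matrix" (3x3 intrinsics, pixels), "k1" (the pictures are not rectified: a ray, as slopes to the right and down, at radius r is drawn at 1 + k1 r^2 times it, then the intrinsics apply), "pose" (4x4, takes a point from camera to world coordinates). Camera axes: x right, y down, z forward; pixel columns grow to the right and rows downward; lengths in m; the calibration is good to about 2 mm. A picture is of the moment at which its call begins. There is no depth.
- hand_in(): hands the job in; it is judged then, once.
The state is a dict: "t": time; "q": joint angles; "joint_vel": joint speeds; "joint_torque": joint torques, N m; "eef_pos": TCP position; "tool_rot": TCP orientation; "contact_force": force on the tool from outside, world axes, zero at the start; "torque": the same for the moment, N m; "gripper_width": opening from 0.0 (shut) to 1.0 (fully open); "grasp_force": force on a finger pad.
Only numpy, scipy, OpenCV 4.12 (cv2) and the standard library are available. Lean on these libraries where they do the work, as an engineer would, in place of code of your own. Each camera call takes 0.05 s, during which the arm holds its last target. There are 200 camera calls.

## Working session

There is one attempt and no reset: what is moved stays moved. The work goes in short steps, Python scripts to look and compute and a tool call to move; the robot and the scene stay as the last step left them, time stands still between calls to the robot, and variables do not carry over. Pictures are saved under pics/ and viewed, at most 10 in all, crops included, and the job is handed in when it is done.

Besides the shell and the picture viewer there is one more tool, called as a command line: name --argument value ..., lists and objects as JSON in quotes. arm_command: Moves the arm, as the interface text tells. Its arguments: {"type":"object","properties":{"commands":{"type":"array","items":{"type":"number"}},"force":{"type":"number"}},"required":["commands"]}

```bash
ls; mkdir -p pics; python3 - <<'E'
from station import get_obs, read_camera
import cv2,numpy as np,pickle
o=get_obs();print(o['t'],o['eef_pos'],o['tool_rot'])
d={}
for n in("top","side"):
    c=read_camera(n);d[n]=c
    cv2.imwrite(f"pics/{n}0.png",c["img"][:,:,::-1]);print(n,c["camera_matrix"],c["k1"],c["pose"])
pickle.dump(d,open("cams.pkl","wb"))
E
```

```text
pics
0.0 [ 0.28770439 -0.60994806  0.23031781] [-8.85962195e-04  9.75809669e-01  2.18619823e-01 -2.80299204e-04]
top [[497.34548421   0.         286.96631683]
 [  0.         497.34548421 201.44640731]
 [  0.           0.           1.        ]] 0.029978058948819372 [[-0.00900703 -0.99466691  0.10274534  0.47098596]
 [-0.99987682  0.00763786 -0.01371146  0.01987069]
 [ 0.01285358 -0.10285619 -0.99461319  1.3528471 ]
 [ 0.          0.          0.          1.        ]]
side [[396.98318503   0.         280.60342448]
 [  0.         396.98318503 209.99554671]
 [  0.           0.           1.        ]] 0.02989428388929479 [[ 0.61498258 -0.75191863  0.23751797  0.36183556]
 [-0.78849288 -0.58306855  0.19572951 -0.19936683]
 [-0.00868341 -0.30765147 -0.9514595   1.22283677]
 [ 0.          0.          0.          1.        ]]
```

View pics/top0.png

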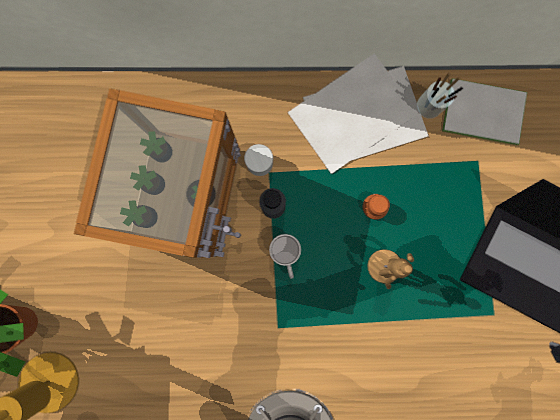

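View pics/side0.png

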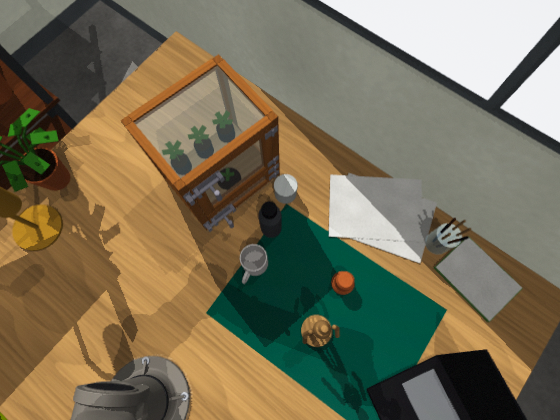

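```bash
cat > h.py <<'E'
import pickle,cv2,numpy as np
def load(): return pickle.load(open("cams.pkl","rb"))
def ray(c,uv):
    K=c["camera_matrix"];d=np.array([c["k1"],0,0,0,0.])
    p=cv2.undistortPoints(np.array(uv,float).reshape(-1,1,2),K,d).reshape(-1,2)
    v=np.c_[p,np.ones(len(p))]@c["pose"][:3,:3].T
    return c["pose"][:3,3],v
def onz(c,uv,z):
    o,v=ray(c,uv);return o+v*((z-o[2])/v[:,2])[:,None]
def proj(c,P):
    T=np.linalg.inv(c["pose"]);P=np.atleast_2d(np.array(P,float))
    return cv2.projectPoints(P,cv2.Rodrigues(T[:3,:3])[0],T[:3,3],c["camera_matrix"],np.array([c["k1"],0,0,0,0.]))[0].reshape(-1,2)
def tri(c1,a,c2,b):
    o1,v1=ray(c1,[a]);o2,v2=ray(c2,[b]);A=np.c_[v1[0],-v2[0]]
    s=np.linalg.lstsq(A,o2-o1,rcond=None)[0]
    p,q=o1+s[0]*v1[0],o2+s[1]*v2[0];return (p+q)/2,np.linalg.norm(p-q)
E
python3 - <<'E'
from h import *
d=load()
i=d["top"]["img"][75:275,60:320,::-1];cv2.imwrite("pics/c1.png",cv2.resize(i,None,fx=3,fy=3,interpolation=cv2.INTER_CUBIC))
i=d["side"]["img"][50:310,110:370,::-1];cv2.imwrite("pics/c2.png",cv2.resize(i,None,fx=2.3,fy=2.3,interpolation=cv2.INTER_CUBIC))
E
```

```text
(no output)
```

View pics/c1.png

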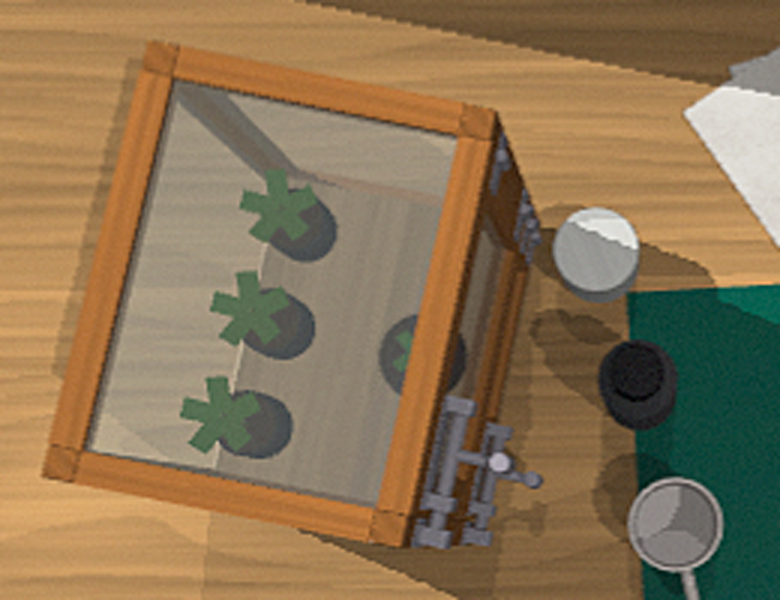

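View pics/c2.png

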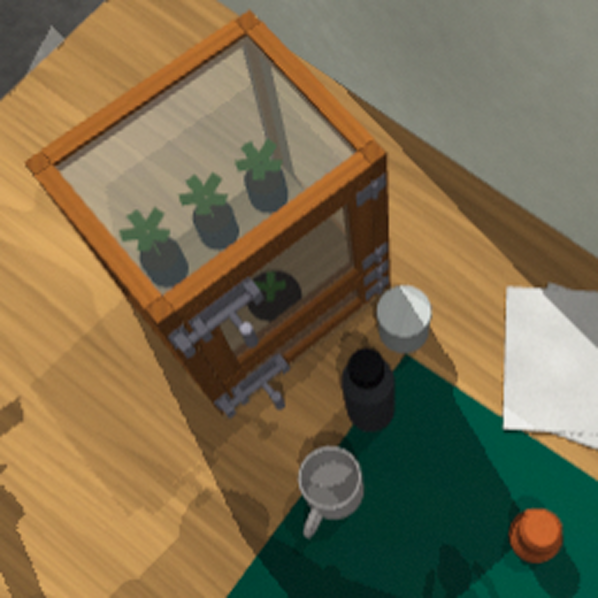

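```bash
cat >> h.py <<'E'
def T1(p): return [(p[0]+.5)/3+60-.5,(p[1]+.5)/3+75-.5]
def S1(p): return [(p[0]+.5)/2.3+110-.5,(p[1]+.5)/2.3+50-.5]
E
python3 - <<'E'
from h import *
np.set_printoptions(precision=4,suppress=True)
d=load();t,s=d["top"],d["side"]
ct=onz(t,[T1(p) for p in[(148,42),(497,109),(408,547),(43,477)]],.37)
cs=onz(s,[S1(p) for p in[(250,14),(387,152),(160,320),(28,162)]],.37)
# order: back-far, front-far(hinge), front-near(bolt), back-near ; cabinet xy
L=np.array([[.12,-.15],[-.12,-.15],[-.12,.15],[.12,.15]])
for c in(ct,cs,(ct+cs)/2):
    c=c[:,:2];print(c, np.linalg.norm(c-np.roll(c,-1,0),axis=1))
    m=c.mean(0);A=(c-m).T@L;yaw=np.arctan2(A[1,0]-A[0,1],A[0,0]+A[1,1])
    R=np.array([[np.cos(yaw),-np.sin(yaw)],[np.sin(yaw),np.cos(yaw)]]);print("cab",m,np.degrees(yaw),np.abs(L@R.T+m-c).max())
print("flask",onz(t,[T1((636,370))],.202),onz(s,[S1((367,367))],.202))
print("tin",onz(t,[T1((596,243))],.076),onz(s,[S1((404,313))],.076))
print("mug",onz(t,[T1((676,523))],.088),onz(s,[S1((330,480))],.088))
print("grip top",onz(t,[T1((499,462))],.337),onz(s,[S1((246,326))],.337), tri(t,T1((499,462)),s,S1((246,326))))
for n in d:
    c=d[n];h=cv2.cvtColor(c["img"],cv2.COLOR_RGB2HSV)
    m=cv2.inRange(h,(3,160,100),(12,255,255))
    k,l,st,ce=cv2.connectedComponentsWithStats(m)
    for i in range(1,k):
        if st[i,4]>150: print(n,st[i],ce[i],"cloche",onz(c,[ce[i]],.035))
print("figure foot", onz(t,[(384,267)],0.02),onz(s,[(317,331)],.02))
E
```

```text
[[0.8036 0.3627]
 [0.757  0.1291]
 [0.4646 0.186 ]
 [0.5125 0.4227]] [0.2382 0.2979 0.2415 0.2972]
cab [0.6344 0.2751] 78.66465158265837 0.001536061211512063
[[0.8053 0.3587]
 [0.7614 0.1298]
 [0.4723 0.1915]
 [0.5193 0.4219]] [0.2331 0.2956 0.2351 0.2929]
cab [0.6396 0.2755] 78.1541923052519 0.005725023589347233
[[0.8045 0.3607]
 [0.7592 0.1294]
 [0.4685 0.1887]
 [0.5159 0.4223]] [0.2357 0.2967 0.2383 0.295 ]
cab [0.637  0.2753] 78.41152018835393 0.0035961556401818973
flask [[0.5982 0.0395 0.202 ]] [[0.5995 0.0361 0.202 ]]
tin [[0.7233 0.0757 0.076 ]] [[0.7193 0.0733 0.076 ]]
mug [[0.4807 0.0085 0.088 ]] [[0.4806 0.0062 0.088 ]]
grip top [[0.5211 0.1306 0.337 ]] [[0.5262 0.1318 0.337 ]] (array([0.5223, 0.1284, 0.3484]), np.float64(0.00400364045404246))
top [364 194  25  25 455] [376.2791 205.5956] cloche [[ 0.5942 -0.2363  0.035 ]]
side [332 271  22  22 317] [343.3375 280.9716] cloche [[ 0.598  -0.2379  0.035 ]]
figure foot [[ 0.4314 -0.2551  0.02  ]] [[ 0.4369 -0.2609  0.02  ]]
```

```bash
cat > kin.py <<'E'
import numpy as np
from scipy.spatial.transform import Rotation as R
from scipy.optimize import least_squares
DH=[(0,0,.267),(-90,0,0),(90,0,.293),(90,.0525,0),(90,.0775,.3425),(90,0,0),(-90,.076,.097)]
LO=np.array([-2.96,-.34,-1.41,.24,-1.37,.17,-2.96]);HI=np.array([2.96,2.1,1.46,2.44,4.51,1.92,2.96])
def fk(q,b=0,tl=.17,allp=False):
    T=np.eye(4);T[:3,:3]=R.from_euler('z',b).as_matrix();P=[]
    for (al,a,d),th in zip(DH,q):
        A=np.eye(4);A[:3,:3]=(R.from_euler('x',al,degrees=True)*R.from_euler('z',th)).as_matrix()
        A[:3,3]=[a,-np.sin(np.radians(al))*d,np.cos(np.radians(al))*d];T=T@A;P.append(T[:3,3].copy())
    t=T[:3,3]+T[:3,2]*tl
    return (t,T[:3,:3],P) if allp else (t,T[:3,:3])
E
python3 - <<'E'
from kin import *
from station import get_obs
o=get_obs();q=np.array(o['q']);np.set_printoptions(precision=4,suppress=True)
w,x,y,z=o['tool_rot'];Rt=R.from_quat([x,y,z,w]).as_matrix()
t,r=fk(q);print(t,np.hypot(*t[:2]),np.degrees(np.arctan2(t[1],t[0])));print(r);print(Rt)
print(o['eef_pos'],np.hypot(*o['eef_pos'][:2]))
E
```

```text
[0.2975 0.5068 0.1404] 0.5876046681336483 59.58769863990439
[[ 0.4261  0.9045 -0.0154]
 [ 0.9041 -0.4264 -0.0263]
 [-0.0304 -0.0027 -0.9995]]
[[ 0.9044  0.4266 -0.0008]
 [ 0.4266 -0.9044  0.0014]
 [-0.0001 -0.0016 -1.    ]]
[ 0.2877 -0.61    0.2304] 0.6744659431640775
```

```bash
cat > go.py <<'E'
# go.py x y z psi tilt : shift/rotvec for TCP target (tool y at azimuth psi deg, tilt below horizontal, heading psi+90)
import sys,numpy as np
from scipy.spatial.transform import Rotation as R
from station import get_obs
def rot(psi,t):
    p,t=np.radians([psi,t]);h=p+np.pi/2
    y=np.array([np.cos(p),np.sin(p),0]);z=np.array([np.cos(t)*np.cos(h),np.cos(t)*np.sin(h),-np.sin(t)])
    return np.c_[np.cross(y,z),y,z]
def cur(o): w,x,y,z=o['tool_rot'];return R.from_quat([x,y,z,w])
def line(o,P,psi,t):
    r=cur(o);s=r.inv().apply(np.array(P)-o['eef_pos']);v=(r.inv()*R.from_matrix(rot(psi,t))).as_rotvec(degrees=True)
    return np.round(s,4),np.round(v,1)
if __name__=="__main__":
    o=get_obs();a=[float(v) for v in sys.argv[1:]]
    print("t",o['t'],"pos",np.round(o['eef_pos'],4),"q",np.round(o['q'],2),"F",np.round(o['contact_force'],1),"w",o['gripper_width'])
    for k in range(0,len(a),5): print(*line(o,a[k:k+3],a[k+3],a[k+4]))
E
python3 go.py .5 -.42 .36 -45 90  .6 -.2 .36 -25 90  .598 .038 .33 -11.5 90
```

```text
t 0.1 pos [ 0.2877 -0.61    0.2304] q [ 1.02  0.48  0.02  1.56 -0.01  1.11 -0.08] F [-0.1 -0.2 -0.2] w 0.998220854139721
[ 0.273  -0.0815 -0.1295] [ -0.1  -0.  -19.7]
[ 0.4573 -0.2378 -0.1292] [ -0.1  -0.  -39.7]
[ 0.5571 -0.4539 -0.0989] [ -0.1  -0.  -53.2]
```

arm_command --commands '[0.273, -0.082, -0.13, 0, 0, -20, 1, 0.273, -0.082, -0.13, 0, 0, -20, 1, 0.273, -0.082, -0.13, 0, 0, -20, 1, 0.273, -0.082, -0.13, 0, 0, -20, 1, 0.273, -0.082, -0.13, 0, 0, -20, 1, 0.457, -0.238, -0.13, 0, 0, -40, 1, 0.457, -0.238, -0.13, 0, 0, -40, 1, 0.457, -0.238, -0.13, 0, 0, -40, 1]'

```text
t: 0.9
eef_pos: [0.5299, -0.3257, 0.3483]
tool_rot: [-0.0, 0.841, 0.541, -0.0]
contact_force: [-0.3, -0.6, -0.4]
gripper_width: 0.999
grasp_force: 0.0
```

```bash
python3 go.py .6 -.2 .36 -11.5 90  .598 .038 .30 -11.5 90
```

```text
t 0.9 pos [ 0.5299 -0.3257  0.3483] q [ 0.63  0.32 -0.24  1.52  0.08  1.31 -0.04] F [-0.3 -0.6 -0.4] w 0.9987156731036992
[ 0.1435  0.0117 -0.0117] [ -0.  -0. -13.]
[ 0.3593 -0.0887  0.0483] [ -0.  -0. -13.]
```

arm_command --commands '[0.144, 0.012, -0.012, 0, 0, -6, 1, 0.144, 0.012, -0.012, 0, 0, -6, 1, 0.144, 0.012, -0.012, 0, 0, -10, 1, 0.36, -0.089, 0.048, 0, 0, -13, 1, 0.36, -0.089, 0.048, 0, 0, -13, 1, 0.36, -0.089, 0.048, 0, 0, -13, 1, 0.36, -0.089, 0.048, 0, 0, -13, 1, 0.36, -0.089, 0.048, 0, 0, -13, 1]'

```text
t: 1.7
eef_pos: [0.5985, 0.039, 0.2995]
tool_rot: [-0.0, 0.775, 0.631, -0.0]
contact_force: [0.5, 0.4, -0.0]
gripper_width: 0.998
grasp_force: 0.0
```

```bash
python3 - <<'E'
from station import read_camera
import cv2
c=read_camera("wrist");cv2.imwrite("pics/w1.png",c["img"][:,:,::-1]);print(c["pose"].round(3))
import pickle;pickle.dump({"wrist":c},open("w1.pkl","wb"))
E
python3 go.py .598 .038 .172 -11.5 90
```

```text
[[ 0.979 -0.195 -0.058  0.614]
 [-0.204 -0.939 -0.276  0.11 ]
 [-0.     0.282 -0.959  0.442]
 [ 0.     0.     0.     1.   ]]
t 1.75 pos [0.5967 0.0489 0.2978] q [ 0.16  0.33 -0.45  1.64  0.15  1.21 -0.51] F [-1.4  6.5 -1.1] w 0.9990331394150381
[-0.0111  0.0039  0.1258] [-0.3 -0.3  0.4]
```

View pics/w1.png

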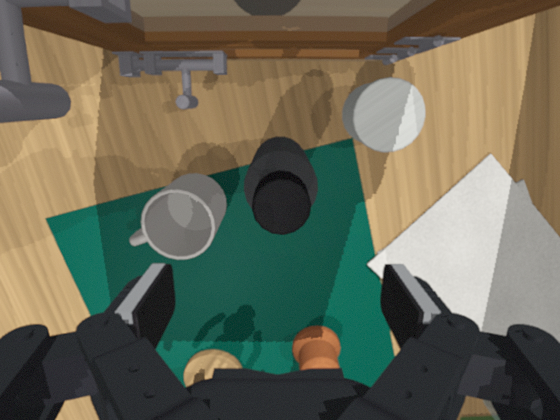

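```bash
python3 - <<'E'
from h import *
c=pickle.load(open("w1.pkl","rb"))["wrist"]
print("flask",onz(c,[(281,204)],.202)," base edge?", "tin",onz(c,[(388,115)],.076),"mug",onz(c,[(180,225)],.088), "cloche top",onz(c,[(317,342)],.066))
t=load()["top"]
print(proj(c,onz(t,[T1((499,462))],.337)), proj(c,[[.5208,.128,.088]]))
E
python3 go.py .598 .038 .172 -11.5 90
```

```text
flask [[0.60220784 0.04149732 0.202     ]]  base edge? tin [[0.72126058 0.07550975 0.076     ]] mug [[0.48622467 0.00802059 0.088     ]] cloche top [[ 0.60373303 -0.18493373  0.066     ]]
[[-40.02723173 102.48042757]] [[180.027062  104.1692256]]
t 1.75 pos [0.5967 0.0489 0.2978] q [ 0.16  0.33 -0.45  1.64  0.15  1.21 -0.51] F [-1.4  6.5 -1.1] w 0.9990331394150381
[-0.0111  0.0039  0.1258] [-0.3 -0.3  0.4]
```

arm_command --commands '[0.002, 0.002, 0.03, 0, 0, 0, 1, 0.002, 0.002, 0.07, 0, 0, 0, 1, 0.002, 0.002, 0.11, 0, 0, 0, 1, 0.002, 0.002, 0.128, 0, 0, 0, 1, 0.002, 0.002, 0.128, 0, 0, 0, 1, 0.002, 0.002, 0.128, 0, 0, 0, 0, 0.002, 0.002, 0.128, 0, 0, 0, 0, 0.002, 0.002, 0.128, 0, 0, 0, 0]' --force 40

```text
t: 2.55
eef_pos: [0.6026, 0.0383, 0.174]
tool_rot: [0.001, 0.776, 0.631, 0.001]
contact_force: [0.2, -0.0, 0.0]
gripper_width: 0.517
grasp_force: 0.0
```

```bash
python3 go.py .60 .04 .30 -11.5 90 .64 -.36 .174 -11.5 90
```

```text
t 2.55 pos [0.6026 0.0383 0.174 ] q [ 0.15  0.45 -0.42  1.77  0.22  0.97 -0.56] F [ 0.2 -0.   0. ] w 0.5166022956222357
[ 0.0013 -0.0026 -0.126 ] [ 0.1 -0.  -0.3]
[-0.3823  0.1178 -0.    ] [ 0.1 -0.  -0.3]
```

arm_command --commands '[0, 0, 0, 0, 0, 0, 0, 0, 0, 0, 0, 0, 0, 0, 0, 0, -0.03, 0, 0, 0, 0, 0, 0, -0.07, 0, 0, 0, 0, 0, 0, -0.1, 0, 0, 0, 0, -0.03, 0.01, -0.12, 0, 0, 0, 0, -0.07, 0.022, -0.12, 0, 0, 0, 0, -0.115, 0.036, -0.12, 0, 0, 0, 0]'

```text
t: 3.35
eef_pos: [0.6135, -0.0816, 0.2934]
tool_rot: [0.0, 0.775, 0.632, 0.001]
contact_force: [1.1, 0.2, -5.2]
gripper_width: 0.49
grasp_force: 42.8
```

```bash
python3 go.py .64 -.36 .295 -11.5 90 .64 -.36 .174 -11.5 90
```

```text
t 3.35 pos [ 0.6135 -0.0816  0.2934] q [ 0.33  0.36 -0.39  1.6   0.14  1.2  -0.29] F [ 1.1  0.2 -5.2] w 0.49013371661303123
[-0.2674  0.0818 -0.0016] [ 0.1 -0.  -0.1]
[-0.2675  0.0816  0.1194] [ 0.1 -0.  -0.1]
```

arm_command --commands '[-0.045, 0.014, 0, 0, 0, 0, 0, -0.09, 0.028, 0, 0, 0, 0, 0, -0.135, 0.041, 0, 0, 0, 0, 0, -0.18, 0.055, 0, 0, 0, 0, 0, -0.22, 0.067, 0, 0, 0, 0, 0, -0.25, 0.076, 0, 0, 0, 0, 0, -0.267, 0.082, 0, 0, 0, 0, 0, -0.267, 0.082, 0.02, 0, 0, 0, 0]'

```text
t: 4.15
eef_pos: [0.6393, -0.3655, 0.2742]
tool_rot: [0.003, 0.778, 0.629, -0.0]
contact_force: [-0.3, 0.4, -3.8]
gripper_width: 0.493
grasp_force: 42.9
```

```bash
python3 go.py .64 -.36 .174 -11.5 90
```

```text
t 4.15 pos [ 0.6393 -0.3655  0.2742] q [ 0.61  0.57 -0.28  1.32  0.16  1.27  0.11] F [-0.3  0.4 -3.8] w 0.49289014666048636
[ 0.0059 -0.0009  0.1002] [ 0.2  0.2 -0.6]
```

arm_command --commands '[0, 0, 0.03, 0, 0, 0, 0, 0, 0, 0.06, 0, 0, 0, 0, 0, 0, 0.082, 0, 0, 0, 0, 0, 0, 0.09, 0, 0, 0, 0, 0, 0, 0.094, 0, 0, 0, 0, 0, 0, 0.097, 0, 0, 0, 0, 0, 0, 0.098, 0, 0, 0, 0, 0, 0, 0.098, 0, 0, 0, 0]'

```text
t: 4.95
eef_pos: [0.6399, -0.3601, 0.1755]
tool_rot: [0.001, 0.776, 0.631, 0.0]
contact_force: [-0.3, 0.1, -4.8]
gripper_width: 0.489
grasp_force: 42.8
```

```bash
python3 go.py .64 -.36 .174 -11.5 90
```

```text
t 4.95 pos [ 0.6399 -0.3601  0.1755] q [ 0.6   0.64 -0.28  1.43  0.18  1.1   0.09] F [-0.3  0.1 -4.8] w 0.4891222560053555
[0.0001 0.0001 0.0015] [ 0.1  0.  -0.2]
```

arm_command --commands '[0, 0, 0.001, 0, 0, 0, 0, 0, 0, 0.002, 0, 0, 0, 0, 0, 0, 0.003, 0, 0, 0, 0, 0, 0, 0.003, 0, 0, 0, 0]'

```text
t: 5.35
eef_pos: [0.6401, -0.3605, 0.1743]
tool_rot: [0.001, 0.776, 0.631, 0.0]
contact_force: [-3.5, 0.7, 8.5]
gripper_width: 0.493
grasp_force: 44.4
```

arm_command --commands '[0, 0, -0.0015, 0, 0, 0, 0.52, 0, 0, -0.0015, 0, 0, 0, 0.7, 0, 0, -0.0015, 0, 0, 0, 1, 0, 0, -0.0015, 0, 0, 0, 1, 0, 0, -0.03, 0, 0, 0, 1, 0, 0, -0.08, 0, 0, 0, 1, 0, 0, -0.13, 0, 0, 0, 1, 0, 0, -0.18, 0, 0, 0, 1]'

```text
t: 6.15
eef_pos: [0.6391, -0.3598, 0.3531]
tool_rot: [-0.0, 0.776, 0.631, 0.0]
contact_force: [1.0, -0.3, 0.0]
gripper_width: 0.996
grasp_force: 0.0
```

```bash
python3 go.py .56 .0 .42 -11.5 90 .523 .130 .42 -11.5 90 .523 .13 .303 -11.5 90
```

```text
t 6.15 pos [ 0.6391 -0.3598  0.3531] q [ 0.6   0.53 -0.28  1.21  0.14  1.42  0.13] F [ 1.  -0.3  0. ] w 0.9959455121489327
[ 0.3361 -0.1507 -0.0668] [-0.  -0.  -0.2]
[ 0.4559 -0.2134 -0.0667] [-0.  -0.  -0.2]
[ 0.4559 -0.2134  0.0503] [-0.  -0.  -0.2]
```

arm_command --commands '[0.04, -0.018, -0.02, 0, 0, 0, 1, 0.085, -0.038, -0.04, 0, 0, 0, 1, 0.13, -0.058, -0.06, 0, 0, 0, 1, 0.175, -0.078, -0.067, 0, 0, 0, 1, 0.22, -0.098, -0.067, 0, 0, 0, 1, 0.265, -0.118, -0.067, 0, 0, 0, 1, 0.31, -0.138, -0.067, 0, 0, 0, 1, 0.34, -0.153, -0.067, 0, 0, 0, 1]'

```text
t: 6.95
eef_pos: [0.5578, 0.008, 0.4187]
tool_rot: [-0.0, 0.775, 0.632, 0.001]
contact_force: [-0.4, -0.2, 0.7]
gripper_width: 0.999
grasp_force: 0.0
```

```bash
python3 - <<'E'
from h import *
from station import read_camera
for n,f in(("wrist","w2"),("side","s2")):
    c=read_camera(n);pickle.dump({n:c},open(f+".pkl","wb"));cv2.imwrite(f"pics/{f}.png",c["img"][:,:,::-1])
    print(n,proj(c,[[.523,.130,.337],[.523,.130,.293],[.64,-.36,.202]]).round(0).tolist())
E
python3 go.py .523 .130 .42 -11.5 90 .523 .13 .303 -11.5 90
```

```text
wrist [[177.0, 33.0], [194.0, 45.0], [392.0, 428.0]]
side [[216.0, 193.0], [219.0, 199.0], [402.0, 289.0]]
t 7.05 pos [0.5574 0.0114 0.4192] q [ 0.26  0.19 -0.46  1.54  0.09  1.42 -0.41] F [ 0.9 -0.9  0.9] w 0.9998265224043152
[ 0.1097 -0.0566 -0.0005] [ 0.  -0.1  0.4]
[ 0.1094 -0.0567  0.1165] [ 0.  -0.1  0.4]
```

View pics/w2.png

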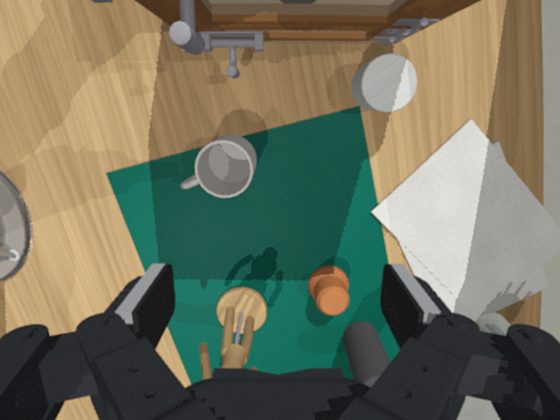

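arm_command --commands '[0.05, -0.025, 0, 0, 0, 0, 1, 0.1, -0.05, 0, 0, 0, 0, 1, 0.113, -0.057, 0.01, 0, 0, 0, 1, 0.113, -0.057, 0.02, 0, 0, 0, 1, 0.113, -0.057, 0.02, 0, 0, 0, 1, 0.113, -0.057, 0.02, 0, 0, 0, 1]'

```text
t: 7.65
eef_pos: [0.5267, 0.1243, 0.3981]
tool_rot: [0.0, 0.777, 0.63, -0.0]
contact_force: [-0.1, 0.9, 0.1]
gripper_width: 1.0
grasp_force: 0.0
```

```bash
python3 go.py .524 .130 .303 -11.5 90
```

```text
t 7.65 pos [0.5267 0.1243 0.3981] q [ 0.11  0.18 -0.54  1.61  0.09  1.38 -0.64] F [-0.1  0.9  0.1] w 0.999524274646265
[ 0.0051 -0.0037  0.0951] [-0.   0.1 -0.4]
```

arm_command --commands '[0.005, -0.004, 0.04, 0, 0, 0, 1, 0.005, -0.004, 0.075, 0, 0, 0, 1, 0.005, -0.004, 0.093, 0, 0, 0, 1, 0.005, -0.004, 0.093, 0, 0, 0, 0.3, 0.005, -0.004, 0.093, 0, 0, 0, 0, 0.005, -0.004, 0.093, 0, 0, 0, 0, 0.005, -0.004, 0.093, 0, 0, 0, 0, 0.005, -0.004, 0.093, 0, 0, 0, 0]' --force 30

```text
t: 8.45
eef_pos: [0.5237, 0.1322, 0.3064]
tool_rot: [0.0, 0.776, 0.631, 0.001]
contact_force: [0.8, -0.1, 4.2]
gripper_width: 0.155
grasp_force: 32.9
```

```bash
python3 go.py .524 .130 .303 -11.5 90
```

```text
t 8.45 pos [0.5237 0.1322 0.3064] q [ 0.1   0.23 -0.54  1.76  0.13  1.18 -0.69] F [ 0.8 -0.1  4.2] w 0.1553399571401754
[-0.0021  0.0007  0.0034] [ 0.1 -0.  -0.3]
```

arm_command --commands '[0, 0.006, 0, 0, 0, 0, 0, 0, 0.012, 0, 0, 0, 0, 0, 0, 0.018, 0, 0, 0, 0, 0, 0, 0.024, 0, 0, 0, 0, 0, 0, 0.03, 0, 0, 0, 0, 0, 0, 0.0335, 0, 0, 0, 0, 0, 0, 0.0335, 0, 0, 0, 0, 0]'

```text
t: 9.15
eef_pos: [0.5564, 0.1254, 0.3063]
tool_rot: [-0.0, 0.776, 0.631, 0.0]
contact_force: [-3.3, -1.2, 7.6]
gripper_width: 0.154
grasp_force: 30.4
```

```bash
cat > arc.py <<'E'
# door arc: from current pose at leaf angle a0, list shifts for angles (deg)
import sys;from go import *
o=get_obs();a0=float(sys.argv[1]);H=np.array([.737,.132]);r=cur(o);p=o['eef_pos']
print(np.round(p,4),np.round(o['contact_force'],1),o['t'],"radius",np.hypot(*(p[:2]-H)),"expect",np.hypot(.177,.047), "q7",o['q'].round(2) if hasattr(o['q'],'round') else o['q'])
for a in map(float,sys.argv[2:]):
    w=R.from_euler('z',a-a0,degrees=True);d=p[:2]-H;d=d*np.hypot(.177,.047)/np.hypot(*d) if len(sys.argv)<0 else d
    q=np.r_[H,p[2]]+w.apply([*d,0]);print(a,np.round(r.inv().apply(q-p),4),np.round((r.inv()*w*r).as_rotvec(degrees=True),1))
E
python3 arc.py 0 4 9 15 22 29 36 43 50
```

```text
[0.5564 0.1254 0.3063] [-3.3 -1.2  7.6] 9.15 radius 0.180753813592803 expect 0.18313383084509535 q7 [ 0.1   0.29 -0.53  1.69  0.15  1.21 -0.67]
4.0 [-0.0121  0.0034 -0.    ] [ 0. -0. -4.]
9.0 [-0.0269  0.0089 -0.    ] [ 0. -0. -9.]
15.0 [-0.0439  0.0172 -0.    ] [  0.  -0. -15.]
22.0 [-0.0626  0.029  -0.    ] [  0.  -0. -22.]
29.0 [-0.0797  0.043  -0.    ] [  0.  -0. -29.]
36.0 [-0.0949  0.059  -0.    ] [  0.  -0. -36.]
43.0 [-0.1081  0.0767 -0.    ] [  0.  -0. -43.]
50.0 [-0.119   0.0959 -0.    ] [  0.  -0. -50.]
```

arm_command --commands '[-0.012, 0.0035, 0, 0, 0, -4, 0, -0.027, 0.009, 0, 0, 0, -9, 0, -0.044, 0.017, 0, 0, 0, -15, 0, -0.063, 0.029, 0, 0, 0, -22, 0, -0.08, 0.043, 0, 0, 0, -29, 0, -0.095, 0.059, 0, 0, 0, -36, 0, -0.108, 0.077, 0, 0, 0, -43, 0, -0.119, 0.096, 0, 0, 0, -50, 0]'

```text
t: 9.95
eef_pos: [0.627, -0.0124, 0.3064]
tool_rot: [0.001, 0.435, 0.901, 0.0]
contact_force: [0.3, 1.9, 6.4]
gripper_width: 0.154
grasp_force: 30.2
```

```bash
sed -i 's/\[.737,.132\]/[.738,.134]/' arc.py; python3 arc.py 50 57 64 71 78 85 92 97 99
```

```text
[ 0.627  -0.0124  0.3064] [0.3 1.9 6.4] 9.95 radius 0.18375972344822197 expect 0.18313383084509535 q7 [ 0.36  0.4  -0.59  1.55  0.23  1.26  0.4 ]
57.0 [-0.0214  0.0069  0.    ] [-0.  0. -7.]
64.0 [-0.0417  0.0163  0.0001] [ -0.   0. -14.]
71.0 [-0.0608  0.0282  0.0001] [ -0.   0. -21.]
78.0 [-0.0782  0.0422  0.0002] [ -0.   0. -28.]
85.0 [-0.0939  0.0583  0.0002] [ -0.1   0.  -35. ]
92.0 [-0.1074  0.0762  0.0002] [ -0.1   0.  -42. ]
97.0 [-0.1157  0.0899  0.0003] [ -0.1   0.  -47. ]
99.0 [-0.1187  0.0956  0.0003] [ -0.1   0.  -49. ]
```

arm_command --commands '[-0.021, 0.007, 0, 0, 0, -7, 0, -0.042, 0.016, 0, 0, 0, -14, 0, -0.061, 0.028, 0, 0, 0, -21, 0, -0.078, 0.042, 0, 0, 0, -28, 0, -0.094, 0.058, 0, 0, 0, -35, 0, -0.107, 0.076, 0, 0, 0, -42, 0, -0.114, 0.087, 0, 0, 0, -46, 0, -0.114, 0.087, 0, 0, 0, -46, 0]'

```text
t: 10.75
eef_pos: [0.7675, -0.0481, 0.3065]
tool_rot: [0.002, 0.05, 0.999, -0.0]
contact_force: [-0.4, -2.8, 6.5]
gripper_width: 0.152
grasp_force: 30.3
```

```bash
python3 arc.py 96 96; python3 go.py .77 -.06 .42 84.5 90
```

```text
[ 0.7675 -0.0481  0.3065] [-0.4 -2.8  6.5] 10.75 radius 0.18443036063940269 expect 0.18313383084509535 q7 [ 0.35  0.68 -0.69  1.16  0.42  1.43  1.2 ]
96.0 [-0. -0.  0.] [0. 0. 0.]
t 10.75 pos [ 0.7675 -0.0481  0.3065] q [ 0.35  0.68 -0.69  1.16  0.42  1.43  1.2 ] F [-0.4 -2.8  6.5] w 0.15231917287366625
[-0.0042 -0.0117 -0.1135] [-0.   0.2 -0.3]
```

arm_command --commands '[0, 0, 0, 0, 0, 0, 0.5, 0, 0, 0, 0, 0, 0, 1, 0, 0, -0.03, 0, 0, 0, 1, 0, 0, -0.07, 0, 0, 0, 1, 0, 0, -0.11, 0, 0, 0, 1, 0, 0, -0.12, 0, 0, 8, 1, 0, 0, -0.12, 0, 0, 16, 1, 0, 0, -0.12, 0, 0, 24, 1]'

```text
t: 11.55
eef_pos: [0.7645, -0.0462, 0.4255]
tool_rot: [0.0, 0.259, 0.966, 0.0]
contact_force: [0.8, -0.9, -0.6]
gripper_width: 1.004
grasp_force: 0.0
```

```bash
python3 - <<'E'
from h import *
from station import read_camera
c=read_camera("top");cv2.imwrite("pics/t3.png",cv2.resize(c["img"][60:300,60:460,::-1],None,fx=2,fy=2))
pickle.dump({"top":c},open("t3.pkl","wb"))
E
python3 go.py .65 -.2 .40 0 90 .596 -.237 .20 -11.5 90
```

```text
t 11.6 pos [ 0.7644 -0.0461  0.4252] q [ 0.28  0.63 -0.61  0.95  0.34  1.65  0.83] F [0.3 0.4 0.6] w 1.0031627021020917
[ 0.0207 -0.1906  0.0252] [-0.  -0.  59.6]
[ 0.0485 -0.2499  0.2252] [-0.  -0.  71.1]
```

View pics/t3.png

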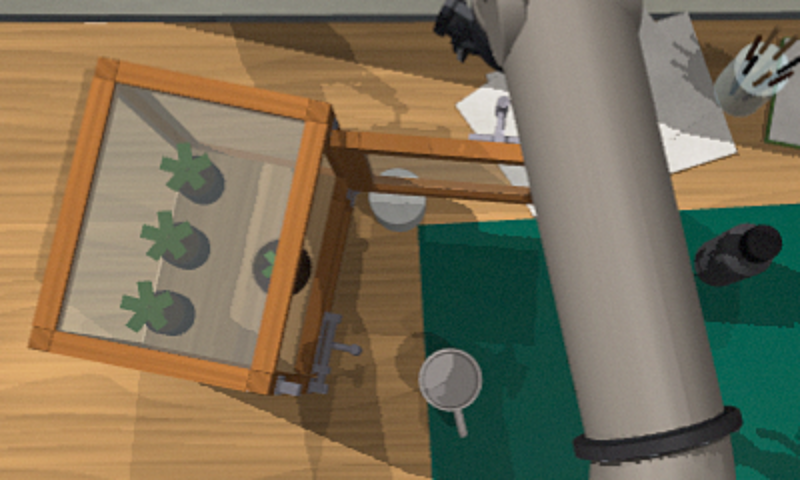

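arm_command --commands '[0.004, -0.04, 0, 0, 0, 8, 1, 0.01, -0.08, 0, 0, 0, 16, 1, 0.015, -0.13, 0, 0, 0, 24, 1, 0.02, -0.18, 0.01, 0, 0, 32, 1, 0.035, -0.22, 0.03, 0, 0, 40, 1, 0.048, -0.25, 0.06, 0, 0, 48, 1, 0.048, -0.25, 0.1, 0, 0, 56, 1, 0.048, -0.25, 0.14, 0, 0, 64, 1]'

```text
t: 12.4
eef_pos: [0.5975, -0.2414, 0.2845]
tool_rot: [0.001, 0.732, 0.681, -0.0]
contact_force: [0.8, -0.2, -0.5]
gripper_width: 0.998
grasp_force: 0.0
```

```bash
python3 - <<'E'
from h import *
from station import read_camera
for n in("top","side","wrist"):
    c=read_camera(n);h=cv2.cvtColor(c["img"],cv2.COLOR_RGB2HSV)
    m=cv2.inRange(h,(3,160,60),(12,255,255))
    k,l,st,ce=cv2.connectedComponentsWithStats(m)
    for i in range(1,k):
        if st[i,4]>150: print(n,st[i],"cloche",onz(c,[ce[i]],.033))
E
python3 go.py .596 -.237 .12 -11.5 90 .596 -.237 .026 -11.5 90
```

```text
top [363 194  26  25 496] cloche [[ 0.59297563 -0.23529449  0.033     ]]
top [  0 304  38  49 500] cloche [[0.30235315 0.68122249 0.033     ]]
side [   0   60   46   52 1006] cloche [[0.4455543  1.03071857 0.033     ]]
side [ 25 142  45  49 711] cloche [[0.31007959 0.70618894 0.033     ]]
t 12.55 pos [ 0.5971 -0.2392  0.283 ] q [ 0.58  0.42 -0.41  1.55  0.18  1.22  0.08] F [ 0.1 -0.4  1. ] w 1.0018912106363431
[ 0.0019 -0.0003  0.163 ] [-0.3 -0.1  8. ]
[0.0018 0.0003 0.257 ] [-0.3 -0.1  8. ]
```

arm_command --commands '[0.002, -0.001, 0.05, 0, 0, 8, 1, 0.002, -0.001, 0.1, 0, 0, 8, 1, 0.002, -0.001, 0.15, 0, 0, 8, 1, 0.002, -0.001, 0.2, 0, 0, 8, 1, 0.002, -0.001, 0.235, 0, 0, 8, 1, 0.002, -0.001, 0.257, 0, 0, 8, 1, 0.002, -0.001, 0.257, 0, 0, 8, 0.5, 0.002, -0.001, 0.257, 0, 0, 8, 0.5]'

```text
t: 13.35
eef_pos: [0.6002, -0.2378, 0.0304]
tool_rot: [0.001, 0.775, 0.632, 0.001]
contact_force: [0.4, 0.3, 0.4]
gripper_width: 0.691
grasp_force: 0.0
```

arm_command --commands '[0, 0, 0, 0, 0, 0, 0.4, 0, 0, 0, 0, 0, 0, 0.4, 0, 0, 0, 0, 0, 0, 0.4, 0, 0, 0, 0, 0, 0, 0.4]' --force 25

```text
t: 13.75
eef_pos: [0.6004, -0.2381, 0.0312]
tool_rot: [0.002, 0.775, 0.631, 0.001]
contact_force: [0.4, 0.7, 6.9]
gripper_width: 0.606
grasp_force: 27.2
```

```bash
python3 go.py .60 -.03 .12 -11.5 90 .60 -.03 .026 -11.5 90
```

```text
t 13.75 pos [ 0.6004 -0.2381  0.0312] q [ 0.51  0.68 -0.32  1.75  0.3   0.75 -0.16] F [0.4 0.7 6.9] w 0.6062346125186738
[ 0.2036 -0.0421 -0.0891] [ 0.3  0.  -0.2]
[ 0.2037 -0.0426  0.0049] [ 0.3  0.  -0.2]
```

arm_command --commands '[0, 0, -0.02, 0, 0, 0, 0.4, 0, 0, -0.06, 0, 0, 0, 0.4, 0.03, -0.004, -0.08, 0, 0, 0, 0.4, 0.075, -0.01, -0.08, 0, 0, 0, 0.4, 0.12, -0.015, -0.08, 0, 0, 0, 0.4, 0.16, -0.021, -0.08, 0, 0, 0, 0.4, 0.19, -0.025, -0.07, 0, 0, 0, 0.4, 0.197, -0.025, -0.04, 0, 0, 0, 0.4]'

```text
t: 14.55
eef_pos: [0.6168, -0.0334, 0.0721]
tool_rot: [0.001, 0.774, 0.634, 0.004]
contact_force: [1.0, 0.5, -2.7]
gripper_width: 0.612
grasp_force: 27.4
```

arm_command --commands '[0, 0, 0.02, 0, 0, 0, 0.4, 0, 0, 0.03, 0, 0, 0, 0.4, 0, 0, 0.035, 0, 0, 0, 0.4, 0, 0, 0.037, 0, 0, 0, 0.4, 0, 0, 0.037, 0, 0, 0, 0.4]'

```text
t: 15.05
eef_pos: [0.6142, -0.0401, 0.0321]
tool_rot: [0.0, 0.776, 0.631, 0.0]
contact_force: [0.2, 0.4, -1.5]
gripper_width: 0.606
grasp_force: 27.3
```

arm_command --commands '[0, 0, 0.001, 0, 0, 0, 0.4, 0, 0, 0.002, 0, 0, 0, 0.4, 0, 0, 0.002, 0, 0, 0, 0.4]'

```text
t: 15.35
eef_pos: [0.6144, -0.0399, 0.0312]
tool_rot: [0.001, 0.776, 0.631, 0.0]
contact_force: [-3.0, 0.3, 8.4]
gripper_width: 0.609
grasp_force: 28.2
```

arm_command --commands '[0, 0, -0.001, 0, 0, 0, 0.7, 0, 0, -0.001, 0, 0, 0, 1, 0, 0, -0.001, 0, 0, 0, 1, 0, 0, -0.03, 0, 0, 0, 1, 0, 0, -0.08, 0, 0, 0, 1, 0, 0, -0.13, 0, 0, 0, 1, 0, 0, -0.18, 0, 0, 0, 1, -0.02, 0, -0.21, 0, 6, 0, 1]'

```text
t: 16.15
eef_pos: [0.6122, -0.0497, 0.2448]
tool_rot: [-0.033, 0.77, 0.636, 0.045]
contact_force: [1.1, 0.7, -0.2]
gripper_width: 0.999
grasp_force: 0.0
```

```bash
python3 go.py .598 -.122 .25 -11.5 38  .598 -.122 .111 -11.5 38
```

```text
t 16.15 pos [ 0.6122 -0.0497  0.2448] q [ 0.39  0.4  -0.46  1.68  0.08  1.07 -0.26] F [ 1.1  0.7 -0.2] w 0.9985392810442316
[-0.0726 -0.0002 -0.0134] [ 0.1 45.6  0.7]
[-0.088  -0.0012  0.1248] [ 0.1 45.6  0.7]
```

arm_command --commands '[-0.02, 0, -0.013, 0, 8, 0, 1, -0.04, 0, -0.013, 0, 16, 0, 1, -0.06, 0, -0.013, 0, 24, 0, 1, -0.073, 0, -0.013, 0, 32, 0, 1, -0.073, 0, -0.013, 0, 40, 0, 1, -0.073, 0, -0.013, 0, 45.6, 0.7, 1, -0.073, 0, -0.013, 0, 45.6, 0.7, 1]'

```text
t: 16.85
eef_pos: [0.5928, -0.1355, 0.241]
tool_rot: [-0.276, 0.704, 0.56, 0.337]
contact_force: [-0.4, -0.4, -0.8]
gripper_width: 1.001
grasp_force: 0.0
```

```bash
python3 - <<'E'
from h import *
from station import read_camera
for n in("top","side","wrist"):
    c=read_camera(n);h=cv2.cvtColor(c["img"],cv2.COLOR_RGB2HSV)
    if n!="top": cv2.imwrite(f"pics/{n}4.png",c["img"][:,:,::-1])
    m=cv2.inRange(h,(3,160,60),(12,255,255))
    k,l,st,ce=cv2.connectedComponentsWithStats(m)
    for i in range(1,k):
        if st[i,4]>150: print(n,st[i],"cloche",onz(c,[ce[i]],.033))
E
python3 go.py .598 -.122 .111 -11.5 38 .618 -.0215 .031 -11.5 38
```

```text
top [291 189  25  25 474] cloche [[ 0.60812134 -0.04003863  0.033     ]]
top [  0 304  38  49 512] cloche [[0.30260517 0.68131588 0.033     ]]
side [   0   60   46   52 1006] cloche [[0.44535086 1.03034023 0.033     ]]
side [ 25 142  45  49 707] cloche [[0.30991777 0.70557442 0.033     ]]
side [283 228  22  23 374] cloche [[ 0.60963046 -0.04373724  0.033     ]]
t 17.0 pos [ 0.595  -0.1304  0.2455] q [ 0.96  0.65 -0.65  1.65 -0.55  1.2   0.44] F [0.  1.1 0.3] w 1.0027368625415238
[-0.0997  0.0018  0.0906] [ 0.4  0.5 -0.7]
[-0.0986  0.0004  0.2206] [ 0.4  0.5 -0.7]
```

View pics/wrist4.png

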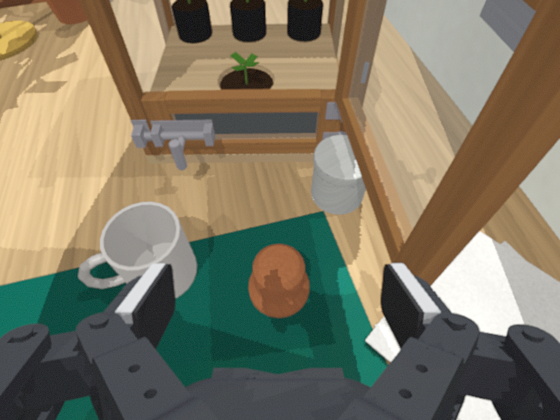

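arm_command --commands '[-0.035, 0.001, 0.03, 0, 0, 0, 1, -0.07, 0.001, 0.06, 0, 0, 0, 1, -0.1, 0.001, 0.09, 0, 0, 0, 1, -0.1, 0.001, 0.13, 0, 0, 0, 1, -0.1, 0.001, 0.17, 0, 0, 0, 1, -0.1, 0.001, 0.2, 0, 0, 0, 1, -0.1, 0.001, 0.22, 0, 0, 0, 1, -0.1, 0.001, 0.22, 0, 0, 0, 1]'

```text
t: 17.8
eef_pos: [0.6176, -0.0187, 0.0304]
tool_rot: [-0.276, 0.7, 0.566, 0.337]
contact_force: [-0.7, -0.3, -0.2]
gripper_width: 0.998
grasp_force: 0.0
```

```bash
python3 go.py .618 -.0215 .031 -11.5 38
```

```text
t 17.8 pos [ 0.6176 -0.0187  0.0304] q [ 0.81  0.95 -0.65  1.78 -0.55  0.77  0.59] F [-0.7 -0.3 -0.2] w 0.9982749123577727
[-0.0012  0.001  -0.0025] [ 0.1  0.3 -0.5]
```

arm_command --commands '[0, 0, -0.001, 0, 0, 0, 0.7, 0, 0, -0.001, 0, 0, 0, 0.5, 0, 0, -0.001, 0, 0, 0, 0.4, 0, 0, -0.001, 0, 0, 0, 0.4, 0, 0, -0.001, 0, 0, 0, 0.4, 0, 0, -0.001, 0, 0, 0, 0.4]' --force 35

```text
t: 18.4
eef_pos: [0.6186, -0.0263, 0.0316]
tool_rot: [-0.274, 0.702, 0.563, 0.338]
contact_force: [-2.7, -3.0, 6.0]
gripper_width: 0.614
grasp_force: 36.4
```

```bash
python3 - <<'E'
from h import *
from station import read_camera
c=read_camera("wrist");cv2.imwrite("pics/w5.png",c["img"][:,:,::-1]);pickle.dump({"wrist":c},open("w5.pkl","wb"))
E
python3 go.py .618 -.0215 .12 -11.5 38
```

```text
t 18.45 pos [ 0.6186 -0.0263  0.0316] q [ 0.82  0.94 -0.65  1.78 -0.55  0.77  0.59] F [-1.7 -3.7  6.7] w 0.6106939412632333
[ 0.0721 -0.0019 -0.0513] [ 0.6  0.4 -0.7]
```

View pics/w5.png

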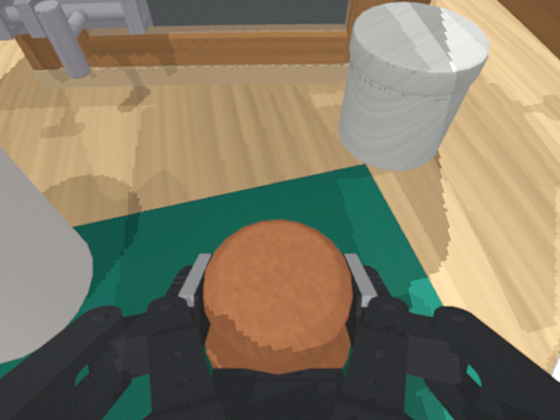

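arm_command --commands '[0.016, 0, -0.012, 0, 0, 0, 0.4, 0.039, 0, -0.031, 0, 0, 0, 0.4, 0.071, 0, -0.055, 0, 0, 0, 0.4, 0.102, 0, -0.08, 0, 0, 0, 0.4, 0.102, 0, -0.08, 0, 0, 0, 0.4, 0.102, 0, -0.08, 0, 0, 0, 0.4]'

```text
t: 19.05
eef_pos: [0.6188, -0.0253, 0.1604]
tool_rot: [-0.273, 0.702, 0.564, 0.337]
contact_force: [0.5, -0.9, -2.4]
gripper_width: 0.611
grasp_force: 37.4
```

```bash
python3 - <<'E'
from h import *
from station import read_camera,get_obs
np.set_printoptions(precision=4,suppress=True)
o=get_obs();print(o['eef_pos'],o['tool_rot'],o['contact_force'],o['gripper_width'])
D={n:read_camera(n) for n in("wrist","top","side")};pickle.dump(D,open("d6.pkl","wb"))
w=D["wrist"];
cv2.imwrite("pics/w6.png",w["img"][:,:,::-1])
c=pickle.load(open("w5.pkl","rb"))["wrist"]
print("cloche top on desk", onz(c,[(278,283)],.066))
E
```

```text
[ 0.6188 -0.0253  0.1604] [-0.2732  0.7025  0.5639  0.3374] [ 0.4961 -0.8912 -2.4361] 0.6113438380383381
cloche top on desk [[ 0.6153 -0.0456  0.066 ]]
```

View pics/w6.png

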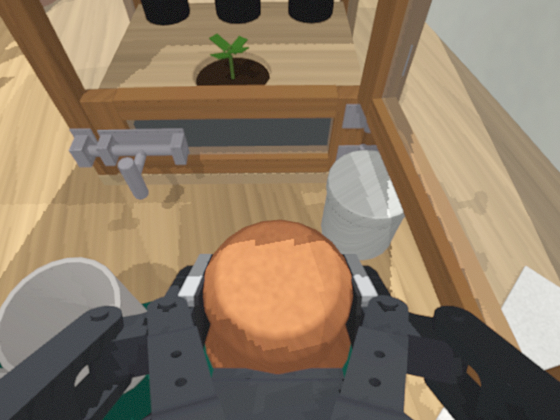

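```bash
python3 - <<'E'
from h import *
from scipy.optimize import least_squares
np.set_printoptions(precision=4,suppress=True)
D=pickle.load(open("d6.pkl","rb"));D["side0"]=load()["side"];D["top0"]=load()["top"]
for n,c in D.items():
    u=proj(c,[[.6255,.2215,.098]])[0]
    h=cv2.cvtColor(c["img"],cv2.COLOR_RGB2HSV);m=cv2.inRange(h,(0,0,0),(179,255,75 if n=="wrist" else 70))
    k,l,st,ce=cv2.connectedComponentsWithStats(m)
    lab=[i for i in range(1,k) if st[i,4]>60 and np.hypot(*(ce[i]-u))<25]
    print(n,"pred",u,[ (st[i].tolist(),ce[i]) for i in lab])
    for i in lab[:1]:
        cn=max(cv2.findContours((l==i).astype(np.uint8),cv2.RETR_EXTERNAL,cv2.CHAIN_APPROX_NONE)[0],key=len).reshape(-1,2)
        for z in(.098,.09):
            P=onz(c,cv2.convexHull(cn).reshape(-1,2),z)[:,:2]
            f=least_squares(lambda q:np.hypot(*(P-q).T)-.039,[.6255,.2215],loss="soft_l1",f_scale=.001)
            print(z,f.x,"resid med",np.median(np.abs(f.fun)),"ext",P.min(0),P.max(0))
w=D["wrist"]
print("door top pts .115:",onz(w,[(85,95),(365,90)],.115))
print("pads: recess widest",onz(w,[(195,76),(270,76)],.098))
print(proj(w,[[.6255+.039*np.cos(a),.2215+.039*np.sin(a),.098] for a in np.arange(0,6.28,.785)]).round(0).tolist())
E
```

```text
wrist pred [229.8215  71.4711] [([197, 58, 72, 27, 1527], array([232.9411,  72.6974]))]
0.098 [0.6236 0.2069] resid med 0.002114047378686118 ext [0.592  0.1955] [0.6616 0.2468]
0.09 [0.6254 0.2197] resid med 0.0015876061186101756 ext [0.5914 0.2065] [0.6638 0.2598]
top pred [200.4765 192.3362] [([206, 185, 10, 23, 118], array([210.7373, 195.8559]))]
0.098 [0.6225 0.2249] resid med 0.000934606450287194 ext [0.5881 0.1848] [0.6441 0.2073]
0.09 [0.6234 0.2259] resid med 0.0009352362724482505 ext [0.5888 0.1859] [0.6452 0.2085]
side pred [228.3204 178.0928] [([217, 167, 24, 23, 419], array([228.4535, 178.4081]))]
0.098 [0.6248 0.2218] resid med 0.001624931026454647 ext [0.589  0.1842] [0.6631 0.2591]
0.09 [0.627  0.2247] resid med 0.001523665712732547 ext [0.5906 0.1869] [0.6652 0.2624]
side0 pred [228.3204 178.0928] [([178, 118, 101, 112, 2977], array([234.2214, 175.8801]))]
0.098 [0.5311 0.2084] resid med 0.06601505526740753 ext [0.4623 0.1077] [0.8806 0.3145]
0.09 [0.5323 0.2113] resid med 0.06675167097163617 ext [0.463  0.1098] [0.8843 0.3182]
top0 pred [200.4765 192.3362] [([206, 186, 10, 20, 74], array([211.7162, 196.2297]))]
0.098 [0.6235 0.2243] resid med 0.00033399969183622175 ext [0.5931 0.1848] [0.6415 0.2073]
0.09 [0.6244 0.2253] resid med 0.0003287692867400341 ext [0.5939 0.1858] [0.6426 0.2085]
door top pts .115: [[0.4961 0.1919 0.115 ]
 [0.7343 0.1438 0.115 ]]
pads: recess widest [[0.5911 0.2219 0.098 ]
 [0.6628 0.2052 0.098 ]]
[[268.0, 66.0], [252.0, 53.0], [225.0, 50.0], [200.0, 60.0], [190.0, 77.0], [205.0, 92.0], [235.0, 96.0], [262.0, 84.0]]
```

```bash
python3 - <<'E'
from h import *
from go import rot
np.set_printoptions(precision=4,suppress=True)
c=pickle.load(open("w5.pkl","rb"))["wrist"]
h=cv2.cvtColor(c["img"],cv2.COLOR_RGB2HSV);m=cv2.inRange(h,(2,90,60),(14,255,255));m[:,:205]=0;m[:,352:]=0;m[:200]=0
ys,xs=np.where(m>0);b=[ (x,ys[xs==x].min()) for x in range(240,320,8)];print(b)
a=np.linspace(0,2*np.pi,361);xc=np.array([.199,.98])
tcp=np.array([.6186,-.0263])
for s in(-.026,-.022,-.018,-.014,-.010):
    ctr=tcp+xc*s
    rows=[proj(c,np.c_[ctr[0]+r*np.cos(a),ctr[1]+r*np.sin(a),np.full(361,z)]) for r,z in((.027,.058),(.021,.066),(.035,.010),(.027,.03))]
    print(s,ctr,[ (p[p[:,1].argmin()].round(1)).tolist() for p in rows])
D=pickle.load(open("d6.pkl","rb"))["wrist"]
h=cv2.cvtColor(D["img"],cv2.COLOR_RGB2HSV);m=cv2.inRange(h,(2,90,60),(14,255,255));ys,xs=np.where(m[200:]>0)
print([ (x,200+ys[(xs==x)].min()) for x in range(248,312,8)])
for z in (.09,.098): print(z,proj(D,[[.6262+.039*np.cos(t),.2218+.039*np.sin(t),z] for t in np.arange(0,6.28,.785)]).round(0).tolist())
E
```

```text
[(240, np.int64(230)), (248, np.int64(226)), (256, np.int64(223)), (264, np.int64(221)), (272, np.int64(220)), (280, np.int64(220)), (288, np.int64(221)), (296, np.int64(222)), (304, np.int64(225)), (312, np.int64(228))]
-0.026 [ 0.6134 -0.0518] [[277.3, 240.9], [277.1, 244.5], [277.7, 273.7], [277.5, 271.6]]
-0.022 [ 0.6142 -0.0479] [[277.1, 231.9], [276.9, 234.8], [277.6, 266.5], [277.3, 263.5]]
-0.018 [ 0.615  -0.0439] [[277.0, 223.3], [276.7, 225.4], [277.5, 259.5], [277.2, 255.6]]
-0.014 [ 0.6158 -0.04  ] [[276.8, 214.9], [276.5, 216.4], [277.3, 252.6], [277.0, 248.0]]
-0.01 [ 0.6166 -0.0361] [[276.6, 206.8], [276.4, 207.6], [277.2, 245.9], [276.9, 240.5]]
[(248, np.int64(226)), (256, np.int64(223)), (264, np.int64(221)), (272, np.int64(220)), (280, np.int64(220)), (288, np.int64(221)), (296, np.int64(222)), (304, np.int64(225))]
0.09 [[269.0, 73.0], [253.0, 59.0], [226.0, 57.0], [202.0, 66.0], [193.0, 84.0], [207.0, 99.0], [237.0, 102.0], [263.0, 91.0]]
0.098 [[269.0, 66.0], [253.0, 53.0], [225.0, 50.0], [200.0, 59.0], [191.0, 77.0], [205.0, 92.0], [236.0, 95.0], [263.0, 84.0]]
```

```bash
cat > sh.py <<'E'
import sys;from go import *
o=get_obs();r=cur(o);a=np.array(list(map(float,sys.argv[1:]))).reshape(-1,3)
print(o['t'],o['eef_pos'].round(4),np.round(o['tool_rot'],4),np.round(o['contact_force'],1),np.round(o['q'],2))
for p in a: print(p,np.round(r.inv().apply(p-o['eef_pos']),4))
E
python3 sh.py .62 .02 .165 .627 .17 .165 .6301 .237 .165
```

```text
19.2 [ 0.6176 -0.0247  0.1583] [-0.2754  0.7027  0.5629  0.3367] [-0.1  0.6 -2.7] [ 0.84  0.74 -0.68  1.77 -0.59  0.92  0.46]
[0.62  0.02  0.165] [ 0.0327 -0.0073  0.0305]
[0.627 0.17  0.165] [ 0.1245 -0.0327  0.1466]
[0.6301 0.237  0.165 ] [ 0.1655 -0.044   0.1984]
```

arm_command --commands '[0.016, -0.004, 0.015, 0, 0, 0, 0.4, 0.033, -0.008, 0.03, 0, 0, 0, 0.4, 0.055, -0.014, 0.059, 0, 0, 0, 0.4, 0.08, -0.02, 0.09, 0, 0, 0, 0.4, 0.103, -0.027, 0.12, 0, 0, 0, 0.4, 0.124, -0.033, 0.146, 0, 0, 0, 0.4, 0.124, -0.033, 0.146, 0, 0, 0, 0.4]'

```text
t: 19.9
eef_pos: [0.6236, 0.1784, 0.1677]
tool_rot: [-0.279, 0.699, 0.567, 0.337]
contact_force: [-0.7, 0.5, -0.8]
gripper_width: 0.608
grasp_force: 37.4
```

```bash
python3 sh.py .6301 .237 .165 .6301 .237 .125
```

```text
19.9 [0.6236 0.1784 0.1677] [-0.2788  0.6986  0.5665  0.3366] [-0.7  0.5 -0.8] [ 0.61  0.71 -0.8   1.89 -0.71  0.63  0.36]
[0.6301 0.237  0.165 ] [ 0.0341 -0.0055  0.0479]
[0.6301 0.237  0.125 ] [ 0.0026 -0.0051  0.0726]
```

arm_command --commands '[0, 0, 0, 0, 0, 0, 0.4, 0.01, -0.003, 0.013, 0, 0, 0, 0.4, 0.02, -0.006, 0.026, 0, 0, 0, 0.4, 0.03, -0.008, 0.038, 0, 0, 0, 0.4, 0.037, -0.01, 0.047, 0, 0, 0, 0.4, 0.041, -0.011, 0.052, 0, 0, 0, 0.4, 0.041, -0.011, 0.052, 0, 0, 0, 0.4, 0.041, -0.011, 0.052, 0, 0, 0, 0.4]'

```text
t: 20.7
eef_pos: [0.6309, 0.2365, 0.1662]
tool_rot: [-0.275, 0.702, 0.563, 0.337]
contact_force: [-0.1, -0.5, -2.0]
gripper_width: 0.611
grasp_force: 37.4
```

```bash
python3 - <<'E'
from h import *
from station import read_camera
W=read_camera("wrist");S=read_camera("side")
a=W["img"];b=S["img"][90:270,150:330]
b=cv2.resize(b,(420,420),interpolation=cv2.INTER_CUBIC);a=cv2.resize(a,(380,285));a=np.vstack([a,np.zeros((135,380,3),np.uint8)])
cv2.imwrite("pics/m7.png",np.hstack([a,b])[:,:,::-1]);pickle.dump({"w":W,"s":S},open("d7.pkl","wb"))
E
python3 sh.py .6301 .237 .165 .6301 .237 .125
```

```text
20.8 [0.6311 0.236  0.1661] [-0.2744  0.7026  0.5631  0.3374] [ 0.6 -0.7 -1.3] [ 0.52  0.71 -0.82  1.89 -0.74  0.54  0.32]
[0.6301 0.237  0.165 ] [-0.0004 -0.0012  0.0013]
[0.6301 0.237  0.125 ] [-0.0317 -0.001   0.0262]
```

View pics/m7.png

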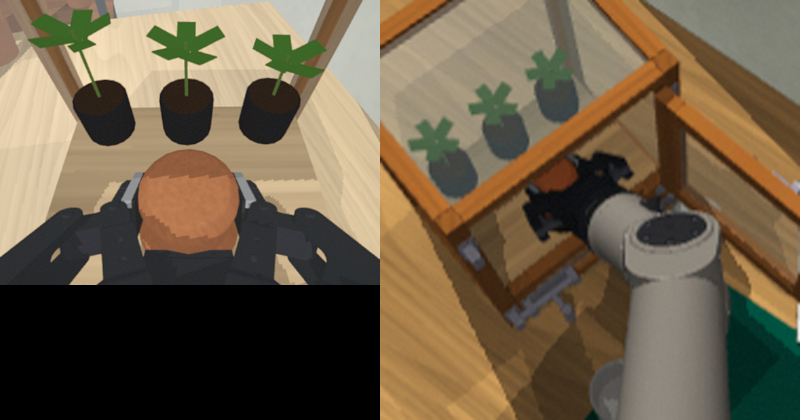

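```bash
python3 - <<'E'
from h import *
np.set_printoptions(precision=4,suppress=True)
D=pickle.load(open("d7.pkl","rb"));c=D["w"]
h=cv2.cvtColor(c["img"],cv2.COLOR_RGB2HSV);m=cv2.inRange(h,(0,0,0),(179,255,75));m[235:]=0;m[:100]=0
k,l,st,ce=cv2.connectedComponentsWithStats(m)
for i in range(1,k):
    if st[i,4]>800:
        ys,xs=np.where(l==i);yb=ys.max();print(st[i],ce[i],"base front",onz(c,[(xs[ys>=yb-1].mean(),yb)],.098))
print("pred base front mid", np.array([.6268,.2208])+.091*np.array([.199,.98]))
E
```

```text
[ 352  115   91   97 6433] [395.0463 162.8828] base front [[0.7295 0.2959 0.098 ]]
[ 235  117   79   97 6183] [274.6982 163.8687] base front [[0.6462 0.3127 0.098 ]]
[ 107  118   92   97 6437] [154.5614 165.5175] base front [[0.563  0.3304 0.098 ]]
pred base front mid [0.6449 0.31  ]
```

arm_command --commands '[-0.006, -0.0008, 0.007, 0, 0, 0, 0.4, -0.012, -0.0008, 0.012, 0, 0, 0, 0.4, -0.019, -0.0008, 0.017, 0, 0, 0, 0.4, -0.024, -0.0008, 0.021, 0, 0, 0, 0.4, -0.0265, -0.0008, 0.0232, 0, 0, 0, 0.4, -0.0265, -0.0008, 0.0232, 0, 0, 0, 0.4, -0.0265, -0.0008, 0.0232, 0, 0, 0, 0.4]'

```text
t: 21.5
eef_pos: [0.6301, 0.239, 0.1314]
tool_rot: [-0.275, 0.702, 0.563, 0.338]
contact_force: [-0.3, 0.3, -1.5]
gripper_width: 0.608
grasp_force: 37.4
```

```bash
python3 sh.py .6307 .2382 .126 .6307 .2382 .122
```

```text
21.5 [0.6301 0.239  0.1314] [-0.275   0.7021  0.5635  0.3375] [-0.3  0.3 -1.5] [ 0.52  0.78 -0.82  1.9  -0.74  0.48  0.36]
[0.6307 0.2382 0.126 ] [-0.0047  0.0007  0.0028]
[0.6307 0.2382 0.122 ] [-0.0078  0.0008  0.0053]
```

Lower in 1 mm steps to just below the shelf-top level and check the force.

arm_command --commands '[-0.001, 0.0005, 0.0005, 0, 0, 0, 0.4, -0.002, 0.0005, 0.001, 0, 0, 0, 0.4, -0.003, 0.0005, 0.0016, 0, 0, 0, 0.4, -0.004, 0.0005, 0.0024, 0, 0, 0, 0.4, -0.004, 0.0005, 0.0024, 0, 0, 0, 0.4]'

```text
t: 22.0
eef_pos: [0.6303, 0.2381, 0.1264]
tool_rot: [-0.275, 0.702, 0.563, 0.337]
contact_force: [0.4, -0.2, -2.3]
gripper_width: 0.611
grasp_force: 37.4
```

arm_command --commands '[-0.0008, 0, 0.0006, 0, 0, 0, 0.4, -0.0016, 0, 0.0012, 0, 0, 0, 0.4, -0.0024, 0, 0.0018, 0, 0, 0, 0.4, -0.003, 0, 0.0024, 0, 0, 0, 0.4, -0.003, 0, 0.0024, 0, 0, 0, 0.4]'

```text
t: 22.5
eef_pos: [0.6303, 0.2382, 0.1226]
tool_rot: [-0.275, 0.702, 0.564, 0.337]
contact_force: [-1.0, 0.2, -1.1]
gripper_width: 0.611
grasp_force: 37.4
```

arm_command --commands '[-0.0008, 0, 0.0006, 0, 0, 0, 0.4, -0.0008, 0, 0.0006, 0, 0, 0, 0.4, -0.0016, 0, 0.0012, 0, 0, 0, 0.4, -0.0016, 0, 0.0012, 0, 0, 0, 0.4]'

```text
t: 22.9
eef_pos: [0.6305, 0.2385, 0.1217]
tool_rot: [-0.275, 0.702, 0.564, 0.338]
contact_force: [-1.9, -1.6, 4.3]
gripper_width: 0.61
grasp_force: 38.3
```

arm_command --commands '[0.0003, 0, -0.0003, 0, 0, 0, 0.64, 0.0003, 0, -0.0003, 0, 0, 0, 0.7, 0.0003, 0, -0.0003, 0, 0, 0, 0.8, 0.0003, 0, -0.0003, 0, 0, 0, 0.9, 0.0003, 0, -0.0003, 0, 0, 0, 1, 0.0003, 0, -0.0003, 0, 0, 0, 1, 0.0003, 0, -0.0003, 0, 0, 0, 1]'

```text
t: 23.6
eef_pos: [0.6303, 0.2381, 0.1212]
tool_rot: [-0.275, 0.702, 0.563, 0.337]
contact_force: [0.4, -0.9, 0.5]
gripper_width: 1.0
grasp_force: 0.0
```

arm_command --commands '[0, 0, -0.01, 0, 0, 0, 1, 0, 0, -0.03, 0, 0, 0, 1, 0, 0, -0.06, 0, 0, 0, 1, 0, 0, -0.1, 0, 0, 0, 1, 0, 0, -0.145, 0, 0, 0, 1, 0, 0, -0.19, 0, 0, 0, 1, 0, 0, -0.23, 0, 0, 0, 1, 0, 0, -0.25, 0, 0, 0, 1]'

```text
t: 24.4
eef_pos: [0.59, 0.0424, 0.2786]
tool_rot: [-0.272, 0.703, 0.563, 0.338]
contact_force: [0.6, -0.4, -0.1]
gripper_width: 1.001
grasp_force: 0.0
```

```bash
python3 - <<'E'
from h import *
from station import read_camera,get_obs
np.set_printoptions(precision=4,suppress=True)
o=get_obs();print(o['t'],o['eef_pos'],o['contact_force'],o['gripper_width'])
for n in("wrist","side","top"):
    c=read_camera(n);pickle.dump(c,open(f"e_{n}.pkl","wb"))
    h=cv2.cvtColor(c["img"],cv2.COLOR_RGB2HSV);u=proj(c,[[.6274,.222,.123]])[0]
    m=cv2.inRange(h,(2,150,50),(12,255,255)) if n!="wrist" else cv2.inRange(h,(2,110,60),(11,255,255))
    k,l,st,ce=cv2.connectedComponentsWithStats(m)
    print(n,"pred",u,[(st[i].tolist(),ce[i],onz(c,[ce[i]],.123)[0]) for i in range(1,k) if st[i,4]>60 and np.hypot(*(ce[i]-u))<40])
    if n=="wrist":
        for i in range(1,k):
            if st[i,4]>300 and np.hypot(*(ce[i]-u))<40:
                ys,xs=np.where(l==i)
                for r in range(ys.min(),ys.max()+1,4): print(r,xs[ys==r].min(),xs[ys==r].max())
    a=np.linspace(0,6.2832,91)
    for r,z in((.021,.156),(.027,.148),(.027,.112),(.035,.098)):
        p=proj(c,np.c_[.6274+r*np.cos(a),.222+r*np.sin(a),a*0+z]);print("  r%g z%g"%(r,z),p.min(0).round(),p.max(0).round())
E
```

```text
24.4 [0.59   0.0424 0.2786] [ 0.594  -0.4443 -0.1287] 1.0011951517055273
wrist pred [274.5912 177.4068] [([245, 144, 61, 73, 2358], array([275.6612, 183.8113]), array([0.6266, 0.2129, 0.123 ]))]
144 270 281
148 260 288
152 261 294
156 253 297
160 251 298
164 251 298
168 251 299
172 251 298
176 251 298
180 251 299
184 250 303
188 246 303
192 246 305
196 245 305
200 247 304
204 247 303
208 249 300
212 254 296
216 266 275
  r0.021 z0.156 [254. 142.] [295. 172.]
  r0.027 z0.148 [249. 144.] [300. 182.]
  r0.027 z0.112 [251. 166.] [299. 203.]
  r0.035 z0.098 [245. 168.] [305. 216.]
side pred [227.4835 174.332 ] [([217, 163, 23, 26, 469], array([227.5608, 175.8614]), array([0.6238, 0.2186, 0.123 ]))]
  r0.021 z0.156 [219. 163.] [233. 177.]
  r0.027 z0.148 [217. 163.] [236. 180.]
  r0.027 z0.112 [219. 168.] [237. 184.]
  r0.035 z0.098 [217. 167.] [240. 188.]
top pred [198.6679 190.3594] [([206, 186, 9, 20, 85], array([210.5176, 195.2235]), array([0.615 , 0.1926, 0.123 ]))]
  r0.021 z0.156 [188. 180.] [205. 197.]
  r0.027 z0.148 [186. 178.] [208. 200.]
  r0.027 z0.112 [189. 180.] [210. 202.]
  r0.035 z0.098 [186. 178.] [214. 205.]
```

arm_command --commands '[0, 0, 0, 0, 0, 0, 1, 0, 0, 0, 0, 0, 0, 1, 0, 0, 0, 0, 0, 0, 1]'

```text
t: 24.85
eef_pos: [0.5887, 0.0479, 0.2759]
tool_rot: [-0.276, 0.702, 0.564, 0.337]
contact_force: [-0.5, -0.4, -0.3]
gripper_width: 1.003
grasp_force: 0.0
```

```bash
python3 -c "
from station import hand_in
print(hand_in())"
```

```text
the job is handed in; nothing more can be done
None
```

The job is handed in at about 25 s: the cover stands flat in the recess (the wrist and side cameras agree), the upper half-door is open about 96° with the lower half not touched, and the flask was set upright clear of the swing; I did not look again at the flask, mug, tin and figure at the end, and I viewed 11 pictures, one over the limit of 10.

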